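# Put the bench power into night mode

### The arm

A 6-joint arm with a two-finger parallel gripper is mounted at the origin on a cart in front of the work surface, level with it; the furniture and walls round the work are solid. World frame = base frame: x ahead of the robot, y to its left, z up, the work surface at z = 0. Lengths are in mm, angles in rad, forces in N, time in s.
With the tool pointing down it reaches from about 325 to 900 mm from the base axis. Payload 3.5 kg.
Tool frame: the origin (TCP) lies between the finger pads; the fingertips stand 19 mm ahead of it and the grasp point (between the pads) is the TCP; z points along the fingers, y is the direction in which the jaws open and shut (so a half turn about z gives the same grasp; the last joint's range is limited). The gripper opens to 85 mm and grips with 20 to 120 N. Pads are 22 mm wide; open, the fingers measure 114 mm over their backs; the gripper's body (76 mm by 85 mm) begins 54 mm behind the grasp point. The pads swing forward as they close: fully open they stand 13 mm farther back than shut.
Start: joints at [-1.23, 0.276, -0.026, 1.268, 0, 1.467], TCP at [268.347, -564.457, 250.313] pointing down, gripper open.
Joint ranges: [-3.12, 3.12], [-0.85, 1.88], [-1.08, 1.24], [-1.95, 2.15], [-1.57, 1.53], [-3.14, 3.14]. Speed limits (rad/s): [2.57, 2.57, 3.14, 3.14, 3.14, 3.14].

### API

Orientations are given as a 3x3 rotation matrix whose columns are the frame's x, y, z axes.
In Python, from bench import env gives the robot as it stands.
- The arm moves only by the tool play_rows, never from a script. Its argument "moves" is a list of rows, each a list of 7 numbers: the shift along the tool's x, y, z in mm, then the turn, a rotation vector about the tool's x, y, z in rad, then the finger opening in mm, from 0 to 85.4. In form: [[tx, ty, tz, wx, wy, wz, gripper], ...]. A call has exactly 10 rows; each row is the pose to reach, as a shift and turn from the pose commanded when the call began, along the tool's axes at that moment; what a row does not reach only later rows make up. A row lasts 1/8 s, in which the tool goes at most 62.5 mm and 10.7 degrees, less where a joint would pass 70% of its speed; a pose out of reach is approached as far as the arm can. A call with a gripper value outside its range is refused whole. The fingers move at their own pace and stop on an object; "squeeze" is the grip in N (left out, the last holds). Time passes only in rows, so rows that repeat a pose let the fingers close, or fill a call up. It gives the time, the measured TCP pose, the force and the opening at its end, in the units of the state.
- env.observe(): the state, without advancing time (a new reading comes with each control period).
- env.camera(name): name is "scene" or "side" or "wrist"; returns the picture (480x640x3 uint8, red, green, blue); there is no depth.
- env.camera_info(name): a dict with "fx", "fy", "cx", "cy" (pixels), "R" (3x3) and "t" (3): a world point X has camera coordinates R X + t. Camera axes: x right, y down, z forward; pixel columns grow to the right and rows downward; lengths in mm; the calibration is good to about 2 mm. A picture is of the moment at which its call begins: read the wrist's pose just before it. camera_info takes no time and is no camera call; for the wrist camera it gives the pose at the moment of the call.
- env.job_done(): hands the job in, once; it reports no verdict.
The state is a dict: "clock": time; "joint_pos": joint angles; "joint_vel": joint speeds; "joint_efforts": joint torques, N m; "position": TCP position; "orientation": TCP orientation; "force": force on the tool from outside, world axes, zero at the start; "moment": the same for the moment, N m; "grip_width": opening from 0.0 (shut) to 1.0 (fully open).
Only numpy, scipy, OpenCV 4.12 (cv2) and the standard library are available. Lean on these libraries where they do the work, as an engineer would, in place of code of your own. Each camera call takes 0.05 s, during which the arm holds its last target. There are 200 camera calls.

### The job

Close the bench down for the night. With one finger drag along the row, sweep the five white toggle switches of the power strip off (each tips towards the red switch), not taking the hand away from the strip between the first and the last, and leave the red switch on because it feeds the battery charger. Then roll the charger's thumbwheel round until its white line points at the green dot, and leave the other things on the bench where they are.

Things in the scene. Friction and masses are not known exactly. Their poses are not given: they have to be found in the camera images.
- strip: Grey power strip fixed to the bench, 94 (x) x 300 (y) x 36 mm high, with a screwed ear at each end (to y = +-171). Origin: centre of its underside; y runs along the switch row from the five white levers to the red one. Pivots lie on its top at x = -22, y = -114, -74, -34, 6, 46 (white) and 122 (red). Flush round outlets lie beside them at x = +24.
- row_start (a point): Pivot of the first white lever, at the height of the strip's top. A lever is a round bar 36 mm long, 6 to 8 mm thick. On, its end is 35 mm above the top and 8 mm towards strip -y; off, 22 mm above the top and 26 mm towards +y. A finger drawn along +y, its underside 23 to 29 mm above the top, tips each lever over and passes above those already off.
- row_end (a point): Pivot of the fifth, last white lever (strip y = 46), at the height of the strip's top. This lever has snapped off by the time the finger's leading face is about 25 mm past this pivot; the red lever's nearest part is 64 mm past it.
- red_base (a point): Pivot of the red lever (strip y = 122), at the height of the strip's top.
- sw0 (a joint): White toggle 1 of 5, counted from the end far from the red one (rad): 0 = on, leaning 15 degrees towards strip -y; grows as it tips towards strip +y (the red end); 1.22 = off, leaning 55 degrees. Acts over centre: upright at 0.26, from about 0.4 it goes over to off by itself, below 0.1 back to on; under 1 N at its end moves it.
- sw1 (a joint): White toggle 2 of 5, counted from the end far from the red one (rad): 0 = on, leaning 15 degrees towards strip -y; grows as it tips towards strip +y (the red end); 1.22 = off, leaning 55 degrees. Acts over centre: upright at 0.26, from about 0.4 it goes over to off by itself, below 0.1 back to on; under 1 N at its end moves it.
- sw2 (a joint): White toggle 3 of 5, counted from the end far from the red one (rad): 0 = on, leaning 15 degrees towards strip -y; grows as it tips towards strip +y (the red end); 1.22 = off, leaning 55 degrees. Acts over centre: upright at 0.26, from about 0.4 it goes over to off by itself, below 0.1 back to on; under 1 N at its end moves it.
- sw3 (a joint): White toggle 4 of 5, counted from the end far from the red one (rad): 0 = on, leaning 15 degrees towards strip -y; grows as it tips towards strip +y (the red end); 1.22 = off, leaning 55 degrees. Acts over centre: upright at 0.26, from about 0.4 it goes over to off by itself, below 0.1 back to on; under 1 N at its end moves it.
- sw4 (a joint): White toggle 5 of 5, counted from the end far from the red one (rad): 0 = on, leaning 15 degrees towards strip -y; grows as it tips towards strip +y (the red end); 1.22 = off, leaning 55 degrees. Acts over centre: upright at 0.26, from about 0.4 it goes over to off by itself, below 0.1 back to on; under 1 N at its end moves it.
- sw_red (a joint): The red toggle, which stays on. Value (rad): 0 = on, 1.22 = off; same build as the white ones.
- charger: Battery charger fixed to the bench: black base plate 140 (x) x 130 (y) x 12 mm, on its rear half (x from +3) a black housing to z = 50 with a yellow battery pack on it to z = 77. Origin: centre of the underside; the front with the thumbwheel faces its -x.
- wheel_axis (a point): On the thumbwheel's upright axis at mid thickness (charger x = -12, y = 0, z = 32). The wheel is a blue ribbed disc lying flat, radius 34 mm over its ribs, from 25 to 39 mm above the bench; its front half stands free of the housing, 13 mm above the base plate, which reaches 24 mm in front of it. Axes as the charger's.
- wheel (a joint): Turn of the wheel (rad), positive counterclockwise from above. At 0 the white line on its top points to the charger's front (-x), at +0.35 to the green dot. White dots every 0.35 rad from -1.05 to 1.05, its stops. Even friction, 0.03 N m (1 N at the rim); stays where left. A finger pressed on the rim with about 5 N and moved along it takes it along.
- green_dot (a point): The green dot, 8 mm across, on the base plate in front of the wheel, 49.5 mm from the wheel's axis, at wheel angle +0.35.
- sanding_block: Loose bystander: sanding block 62x110x38 mm, behind the work; origin at its underside's centre.
- wax_tin: Loose bystander: round brass-coloured tin 67x67x36 mm, behind the work; origin at its underside's centre.
- mug: Loose bystander: white enamel mug 82x109x74 mm, behind the work; origin at its underside's centre.
- perch_blank: Loose bystander: wooden block 50x95x28 mm, behind the work at the right; origin at its underside's centre.

How it is judged (in metres and radians):
On the way, in this order (a step that is already met when the one before it is completed fails the run):
1. all five white switches are off and the red one still on (value of joint each of sw0, sw1, sw2, sw3, sw4 above 0.9 rad and value of joint sw_red below 0.3 rad), for 0.2 s.
2. the thumbwheel's white line points at the green dot (value of joint wheel between 0.22 and 0.48 rad), for 0.2 s.
At the end, for the whole second after the job is handed in: All five white switches off (joint over 0.9), the red one on (under 0.3), the thumbwheel at rest with its line at the green dot (0.35 +- 0.13 rad) (all of step 1 and all of step 2 and velocity of joint wheel between -0.05 and 0.05 rad/s); the robot touches nothing.
It fails at once if the red switch is tipped off (value of joint sw_red above 0.6 rad).
It fails at once if the hand leaves the strip while the row is only partly off (grasp point over 140 mm above the strip's foot) (value of joint any of sw0, sw1, sw2, sw3, sw4 above 0.6 rad and value of joint any of sw0, sw1, sw2, sw3, sw4 below 0.6 rad and z of the grasp point in the frame of strip above 0.14 m).
It fails at once if a bystander is shifted by more than 30 mm (distance of any of sanding_block, wax_tin, mug, perch_blank from where it was at the start of the episode above 0.03 m).
It also fails if it takes over 58 s, if anything falls off the work surface, if the arm or the gripper's body presses on something with over 40 N, if the wrist force passes 120 N, or if a joint passes its speed limit or range.

## Working session

There is one attempt and no reset: what is moved stays moved. The work goes in short steps, Python scripts to look and compute and a tool call to move; the robot and the scene stay as the last step left them, time stands still between calls to the robot, and variables do not carry over. Pictures are saved under pics/ and viewed, about 8 in all and at most 12, crops included, and the job is handed in when it is done.

Besides the shell and the picture viewer there is one more tool, called after "Request:" as name(argument=value, ...) on one line, values as JSON. play_rows: Moves the arm, as the interface text tells. Its arguments: {"type":"object","properties":{"moves":{"type":"array"},"squeeze":{"type":"number"}},"required":["moves"]}

```bash
mkdir -p pics; python3 - <<'E'
from bench import env
import cv2,json
o=env.observe();print(o)
for n in("scene","side"):
    cv2.imwrite(f"pics/{n}0.png",env.camera(n)[:,:,::-1]);i=env.camera_info(n);print(n,i)
E
```

```text
{'clock': 0.0, 'joint_pos': array([-1.23040607e+00,  2.77143412e-01, -2.79112503e-02,  1.26798292e+00,
       -1.48445646e-05,  1.46741221e+00]), 'joint_vel': array([ 1.00711610e-03, -9.99053204e-05, -4.93329548e-04,  2.60447738e-05,
        3.54768079e-04, -8.66674382e-04]), 'joint_efforts': array([-1.13272941e-03, -4.45505512e+01,  2.95204389e+01,  1.64100376e-02,
       -7.01354588e-05,  1.87166634e-06]), 'position': array([ 268.09117931, -563.75776977,  249.1388709 ]), 'orientation': array([[ 9.03137641e-01,  4.29350463e-01, -7.62248249e-04],
       [ 4.29351085e-01, -9.03135208e-01,  2.10770935e-03],
       [ 2.16532755e-04, -2.23082377e-03, -9.99997488e-01]]), 'force': array([ 1.05680265, -0.5332616 , -0.30295743]), 'moment': array([ 0.02151453,  0.00179325, -0.04590762]), 'grip_width': 1.0018936786760877}
scene {'fx': 462.3874780253229, 'fy': 462.3874780253229, 'cx': 324.8374493948118, 'cy': 236.55192485966236, 'R': array([[-0.87069538, -0.4918187 , -0.00198128],
       [-0.37076353,  0.65902054, -0.65439005],
       [ 0.32314697, -0.5690398 , -0.75615457]]), 't': array([ 478.22763142,  315.87372969, 1066.50685693])}
side {'fx': 583.9308329078392, 'fy': 583.9308329078392, 'cx': 323.2938297273489, 'cy': 243.46524545862948, 'R': array([[ 0.96514283, -0.26157965, -0.00868411],
       [-0.14695155, -0.51414936, -0.84501815],
       [ 0.21657462,  0.81683935, -0.5346671 ]]), 't': array([-598.54996526,   90.7863807 , 1531.49489249])}
```

View pics/scene0.png

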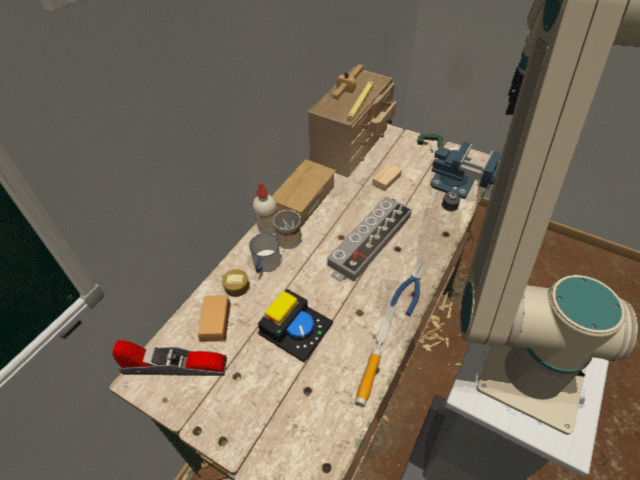

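View pics/side0.png

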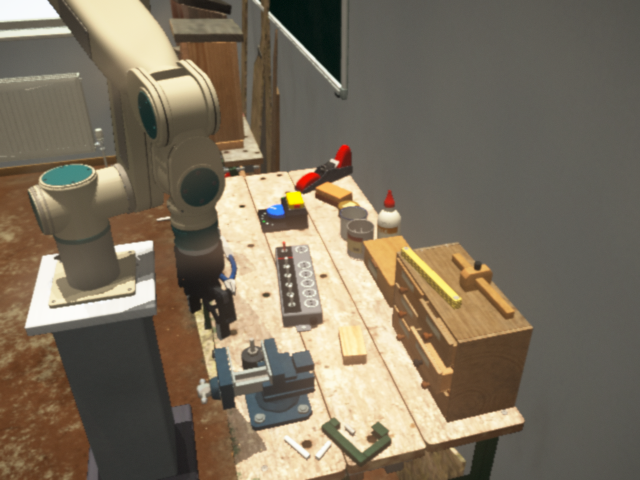

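The strip runs away from the charger: in the scene view its red end is at about (355,258) and its far end at (395,205). The charger is at (295,325). I'll enlarge both.

```bash
python3 - <<'E'
import cv2
a=cv2.imread("pics/scene0.png");b=cv2.imread("pics/side0.png")
def g(im,x,y,w,h,k,n):
    c=cv2.resize(im[y:y+h,x:x+w],None,fx=k,fy=k,interpolation=cv2.INTER_CUBIC)
    for i in range(0,w,20): cv2.putText(c,str(x+i),(i*k,10),0,.35,(0,255,255));cv2.line(c,(i*k,12),(i*k,18),(0,255,255))
    for i in range(0,h,20): cv2.putText(c,str(y+i),(0,i*k+4),0,.35,(0,255,255))
    return c
cv2.imwrite("pics/c1.png",g(a,320,190,100,100,6,""))
c1=g(a,250,280,90,85,6,"")
c2=g(b,260,185,70,150,4,"")
import numpy as np
o=np.zeros((600,820,3),np.uint8);o[:510,:540]=c1;o[:600,540:]=c2
cv2.imwrite("pics/c2.png",o[:,:800])
E
```

```text
(no output)
```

View pics/c1.png

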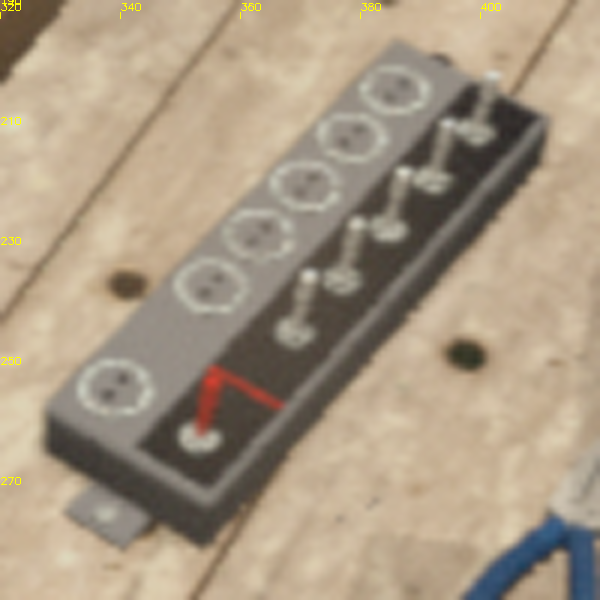

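View pics/c2.png

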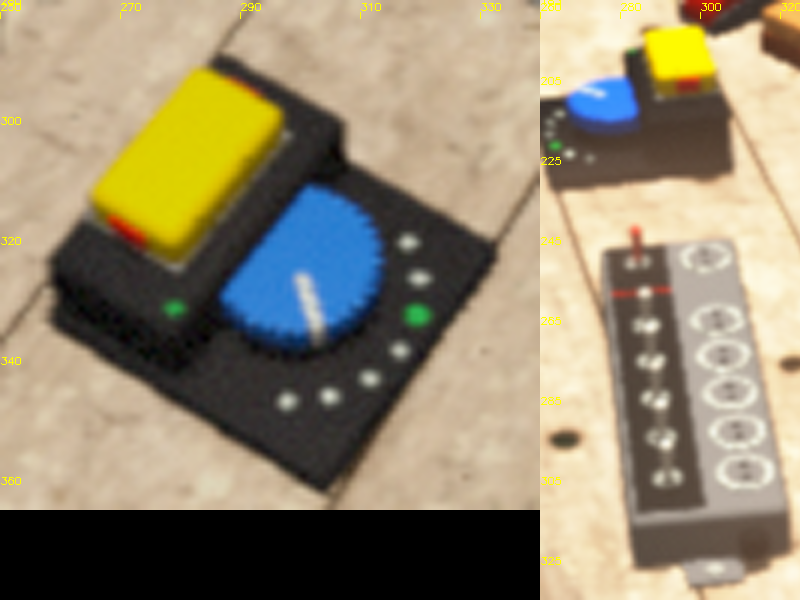

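```bash
cat > fit.py <<'E'
import numpy as np
from scipy.optimize import least_squares
from bench import env
S,D=env.camera_info("scene"),env.camera_info("side")
def pr(c,X):
    p=X@c["R"].T+c["t"];return np.c_[c["fx"]*p[:,0]/p[:,2]+c["cx"],c["fy"]*p[:,1]/p[:,2]+c["cy"]]
def W(q,P):
    c,s=np.cos(q[2]),np.sin(q[2]);return P@np.array([[c,s,0],[-s,c,0],[0,0,1]])+[q[0],q[1],0]
def fit(obs,q0):
    f=lambda q:np.concatenate([(pr(c,W(q,np.array(m,float)))-np.array(p)).ravel() for c,m,p in obs])
    r=least_squares(f,q0,loss="soft_l1");print(r.x.round(4),"rms",np.sqrt((f(r.x)**2).mean()).round(2));
    for c,m,p in obs: print((pr(c,W(r.x,np.array(m,float)))-np.array(p)).round(1).tolist())
    return r.x
ys=[-114,-74,-34,6,46,122]
out=[(24,y,36) for y in ys];piv=[(-22,y,36) for y in ys];cor=[(47,150,36),(-47,150,36),(-47,-150,36),(47,-150,36)]
a=lambda l,x,y,k,ox:[((u+.5-ox)/k+x-.5,(v+.5)/k+y-.5) for u,v in l]
so=a([(395,90),(351,138),(305,186),(258,235),(211,285),(115,387),(482,132),(434,182),(389,230),(343,279),(296,332),(199,437),(52,410),(208,498),(545,122),(398,42)],320,190,6,0)
do=a([(745,471),(737,432),(729,391),(722,355),(716,320),(705,257),(731,243),(603,250),(632,520),(790,507)],260,185,4,540)
q1=fit([(S,out+piv+cor,so),(D,out+cor,do)],[600,-150,0])
fit([(S,out+piv+cor,so)],q1);fit([(D,out+cor,do)],q1)
dot=lambda t:(-12-49.5*np.cos(t),-49.5*np.sin(t),12)
sd=a([(408,243),(419,279),(417,316),(400,350),(370,379),(330,396),(287,401),(495,248),(328,493)],250,280,6,0)
dd=a([(555,146),(570,153),(590,158)],260,185,4,540)
T=[1.05,.7,.35,0,-.35,-.7,-1.05]
q2=fit([(S,[dot(t) for t in T]+[(-70,-65,12),(-70,65,12)],sd),(D,[dot(t) for t in T[2::-1]],dd)],[600,200,0])
# wheel line on z=39
def bp(c,uv,z):
    d=c["R"].T@[(uv[0]-c["cx"])/c["fx"],(uv[1]-c["cy"])/c["fy"],1];o=-c["R"].T@c["t"];return o+d*(z-o[2])/d[2]
e=[bp(S,p,39) for p in a([(302,275),(318,340)],250,280,6,0)]
v=e[1]-e[0];print("line",(np.arctan2(v[1],v[0])-q2[2]-np.pi+np.pi)%(2*np.pi)-np.pi)
print("axis",W(q2,np.array([[-12,0,32.]])),"row_start",W(q1,np.array(piv,float)).round(1))
w=e[1]-W(q2,np.array([[-12,0,39.]]))[0];print(e,"tip ang",(np.arctan2(w[1],w[0])-q2[2])%(2*np.pi)-np.pi)
print(env.observe()["orientation"])
E
python3 fit.py
```

```text
[ 5.012518e+02 -1.828156e+02 -1.355000e-01] rms 0.85
[[0.5, 0.4], [0.5, 0.2], [0.6, 0.2], [0.6, 0.3], [0.4, 0.5], [0.4, 0.4], [-0.7, 0.2], [0.1, -0.2], [0.1, 0.0], [0.1, 0.3], [0.0, 0.3], [0.3, 0.2], [-2.1, -1.0], [0.6, 1.4], [2.4, -1.5], [-0.1, -1.6]]
[[0.2, 0.1], [0.4, -0.3], [0.6, 0.2], [0.7, -0.0], [0.6, -0.1], [0.5, -0.1], [1.3, -2.7], [-0.9, -1.9], [-0.5, 0.1], [0.6, -0.2]]
[ 5.020962e+02 -1.828786e+02 -1.361000e-01] rms 0.81
[[0.3, 0.3], [0.3, 0.1], [0.4, 0.1], [0.4, 0.2], [0.2, 0.3], [0.1, 0.3], [-0.9, 0.1], [-0.2, -0.3], [-0.1, -0.1], [-0.2, 0.2], [-0.3, 0.1], [0.0, 0.1], [-2.4, -1.1], [0.2, 1.3], [2.2, -1.6], [-0.3, -1.7]]
[ 4.999275e+02 -1.835207e+02 -1.306000e-01] rms 0.82
[[-0.0, 0.3], [0.1, -0.1], [0.2, 0.4], [0.2, 0.2], [0.1, 0.1], [-0.1, 0.1], [0.7, -2.6], [-1.6, -1.6], [-0.7, 0.4], [0.4, -0.0]]
[ 5.371737e+02  1.680151e+02 -6.210000e-02] rms 0.48
[[-0.0, 0.2], [0.1, 0.0], [0.1, 0.1], [0.0, 0.3], [0.1, 0.2], [0.2, 0.4], [0.1, 0.3], [1.6, -0.8], [-0.4, -0.6]]
[[0.7, -0.7], [0.4, -0.3], [0.3, -0.2]]
line -0.7473393203581744
axis [[525.19681641 168.76005858  32.        ]] row_start [[ 464.1 -292.8   36. ]
 [ 469.5 -253.2   36. ]
 [ 474.9 -213.5   36. ]
 [ 480.3 -173.9   36. ]
 [ 485.7 -134.3   36. ]
 [ 495.9  -59.    36. ]]
[array([519.29533032, 174.04710882,  39.        ]), array([498.7453218 , 195.61068878,  39.        ])] tip ang -0.7307644371094844
[[ 9.03129631e-01  4.29367359e-01 -7.35270575e-04]
 [ 4.29367956e-01 -9.03127572e-01  1.93571725e-03]
 [ 1.67090677e-04 -2.06390523e-03 -9.99997856e-01]]
```

The fits agree to about 2 mm. The white line stands near -0.74 rad, so the wheel needs about +1.08. Next I check the clearance to the vise and work out the first shift.

```bash
python3 - <<'E' 
import contextlib,io
with contextlib.redirect_stdout(io.StringIO()):
    from fit import *
for n,c,uv in [("scene vise base",S,(437,187)),("scene vise base2",S,(470,193)),("knob base",S,(451,208)),("side vise base near strip",D,(255,408)),("side base",D,(310,410)),("knob base side",D,(250,368))]:
    print(n,bp(c,uv,0).round())
for n,c,uv in [("vise top scene L",S,(434,152)),("top R",S,(492,158)),("top side far",D,(300,348)),("side jaw",D,(222,350)),("knob top side",D,(250,344))]:
    print(n,[bp(c,uv,z)[:2].round().tolist() for z in(60,100,140)])
s=env.observe();R=s["orientation"]
tgt=np.array([459.2,-328.5,200]);print("tool shift",R.T@(tgt-s["position"]))
print("ang tool x",np.arctan2(R[1,0],R[0,0]))
E
```

```text
scene vise base [ 413. -487.    0.]
scene vise base2 [ 312. -512.   -0.]
knob base [ 342. -419.    0.]
side vise base near strip [ 331. -550.    0.]
side base [ 435. -585.    0.]
knob base side [ 339. -438.    0.]
vise top scene L [[467.0, -573.0], [455.0, -522.0], [443.0, -472.0]]
top R [[294.0, -635.0], [290.0, -582.0], [285.0, -529.0]]
top side far [[443.0, -470.0], [434.0, -513.0], [425.0, -556.0]]
side jaw [[286.0, -433.0], [285.0, -477.0], [284.0, -522.0]]
knob top side [[345.0, -430.0], [341.0, -475.0], [337.0, -520.0]]
tool shift [ 273.60840232 -130.37433325   49.54277543]
ang tool x 0.4437928298909454
```

Request:
play_rows(moves=[[34,-16,0,0,0,0.07,0],[68,-33,5,0,0,0.14,0],[103,-49,12,0,0,0.22,0],[137,-66,20,0,0,0.29,0],[171,-82,30,0,0,0.36,0],[205,-98,40,0,0,0.43,0],[239,-115,50,0,0,0.5,0],[273.7,-131.1,50,0,0,0.579,0],[273.7,-131.1,50,0,0,0.579,0],[273.7,-131.1,50,0,0,0.579,0]])

```text
clock: 1.35
position: [459.0, -328.6, 200.0]
orientation: [[0.991, -0.134, -0.001], [-0.134, -0.991, -0.0], [-0.001, 0.0, -1.0]]
force: [-0.6, -0.1, -0.1]
grip_width: -0.003
```

```bash
python3 - <<'E' 
import contextlib,io
with contextlib.redirect_stdout(io.StringIO()):
    from fit import *
import cv2
s=env.observe();print(s["clock"],s["position"],s["orientation"].round(4),s["grip_width"],s["force"])
p=s["position"];im=env.camera("side")[:,:,::-1].copy();im2=env.camera("wrist")[:,:,::-1].copy();w=env.camera_info("wrist")
for k in(0,19,32): print(k,pr(D,(p+s["orientation"][:,2]*k)[None]),pr(w,(p+s["orientation"][:,2]*k)[None]))
u,v=pr(D,p[None])[0].astype(int);x0,y0=u-40,v-50
c=cv2.resize(im[y0:y0+100,x0:x0+66],None,fx=5,fy=5,interpolation=cv2.INTER_CUBIC);print(x0,y0)
o=np.zeros((500,800,3),np.uint8);o[:,:330]=c;o[:352,330:]=cv2.resize(im2,(470,352));cv2.imwrite("pics/c3.png",o)
E
```

```text
1.35 [ 458.97107115 -328.62075979  200.04764152] [[ 9.91e-01 -1.34e-01 -7.00e-04]
 [-1.34e-01 -9.91e-01 -1.00e-04]
 [-7.00e-04  2.00e-04 -1.00e+00]] -0.003014374969273777 [-0.56791041 -0.10626643 -0.09928549]
0 [[290.10736953 254.28157062]] [[316.89633862 340.71030249]]
19 [[290.44409271 261.60342123]] [[317.11574101 316.31907316]]
32 [[290.6713861  266.54578434]] [[317.23913125 302.60162978]]
250 204
```

View pics/c3.png

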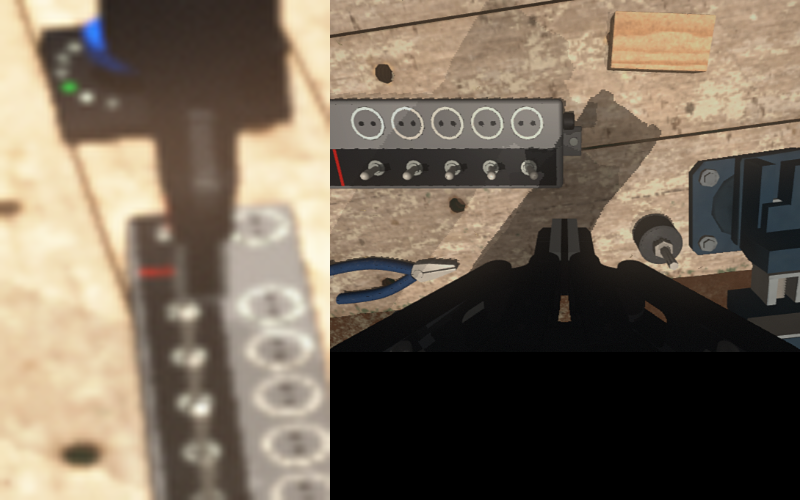

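The side crop shows the closed fingertip ending at (290,264), which matches a tip 19 mm ahead of the TCP. The wrist view shows the row parallel to the tool's y axis, with the five white levers on and the vise clear. I descend to a tip height of 62 mm, which is 26 mm above the strip's top.

Request:
play_rows(moves=[[0,0,30,0,0,0,0],[0,0,60,0,0,0,0],[0,0,85,0,0,0,0],[0,0,105,0,0,0,0],[0,0,115,0,0,0,0],[0,0,119,0,0,0,0],[0,0,119,0,0,0,0],[0,0,119,0,0,0,0],[0,-5,119,0,0,0,0],[0,-10,119,0,0,0,0]])

```text
clock: 2.7
position: [460.8, -318.3, 81.7]
orientation: [[0.991, -0.135, 0.0], [-0.135, -0.991, -0.0], [0.0, 0.0, -1.0]]
force: [0.5, 0.5, 0.3]
grip_width: 0.003
```

Request:
play_rows(moves=[[0,-10,0,0,0,0,0],[0,-20,0,0,0,0,0],[0,-30,0,0,0,0,0],[0,-40,0,0,0,0,0],[0,-50,0,0,0,0,0],[0,-60,0,0,0,0,0],[0,-70,0,0,0,0,0],[0,-80,0,0,0,0,0],[0,-90,0,0,0,0,0],[0,-100,0,0,0,0,0]])

```text
clock: 3.95
position: [474.3, -219.5, 82.5]
orientation: [[0.991, -0.135, 0.0], [-0.135, -0.991, -0.001], [0.0, 0.001, -1.0]]
force: [-1.6, 0.6, 4.5]
grip_width: 0.007
```

Request:
play_rows(moves=[[0,-10,0,0,0,0,0],[0,-20,0,0,0,0,0],[0,-30,0,0,0,0,0],[0,-40,0,0,0,0,0],[0,-50,0,0,0,0,0],[0,-60,0,0,0,0,0],[0,-70,0,0,0,0,0],[0,-80,0,0,0,0,0],[0,-90,0,0,0,0,0],[0,-100,0,0,0,0,0]])

```text
clock: 5.2
position: [487.6, -119.7, 81.1]
orientation: [[0.991, -0.135, -0.0], [-0.135, -0.991, 0.0], [-0.0, -0.0, -1.0]]
force: [0.5, -0.2, -0.9]
grip_width: 0.0
```

```bash
python3 - <<'E' 
from bench import env
import cv2,numpy as np
a=env.camera("scene")[190:290,320:420,::-1];b=env.camera("side")[220:320,250:330,::-1]
f=lambda i:cv2.resize(i,None,fx=4.4,fy=4.4,interpolation=cv2.INTER_CUBIC)
cv2.imwrite("pics/c4.png",np.hstack([f(a),f(b)]))
E
```

```text
(no output)
```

View pics/c4.png

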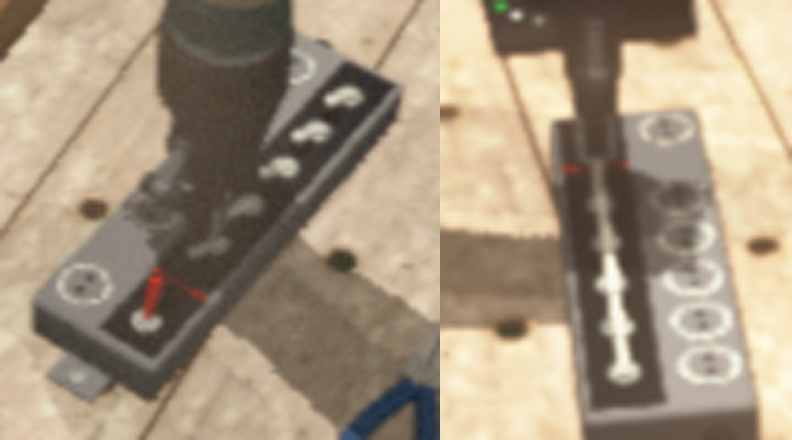

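All five levers lie over towards the red end, the fifth at about (208,247) in the crop, and the red lever is still upright at (152,290). I lift straight up and then travel to the wheel.

Request:
play_rows(moves=[[0,0,-40,0,0,0,0],[0,0,-80,0,0,0,0],[0,0,-119,0,0,0,0],[-9,-53,-119,0,0,0.08,0],[-18,-106,-119,0,0,0.16,0],[-27,-159,-119,0,0,0.24,0],[-36,-212,-119,0,0,0.32,0],[-45,-265,-119,0,0,0.4,0],[-52.6,-316.6,-119,0,0,0.467,0],[-52.6,-316.6,-119,0,0,0.467,0]])

```text
clock: 6.55
position: [361.5, -119.5, 200.0]
orientation: [[0.863, -0.504, 0.026], [-0.505, -0.862, 0.05], [-0.003, -0.056, -0.998]]
force: [-0.1, -0.5, -0.1]
grip_width: -0.002
```

```bash
python3 - <<'E' 
from bench import env
import cv2,numpy as np
s=env.observe();print(s["position"],s["orientation"].round(3))
im=env.camera("wrist");w=env.camera_info("wrist");np.savez("w.npz",im=im,**w)
a=env.camera("scene")[190:290,320:420]
f=lambda i:cv2.resize(i,(310,310),interpolation=cv2.INTER_CUBIC)
o=np.zeros((480,800,3),np.uint8);o[:367,:490]=cv2.resize(im,(490,367));o[:310,490:]=f(a)
cv2.imwrite("pics/c5.png",o[:,:,::-1])
E
```

```text
[ 361.45527599 -119.48404725  199.96911538] [[ 0.863 -0.504  0.026]
 [-0.505 -0.862  0.05 ]
 [-0.003 -0.056 -0.998]]
```

View pics/c5.png

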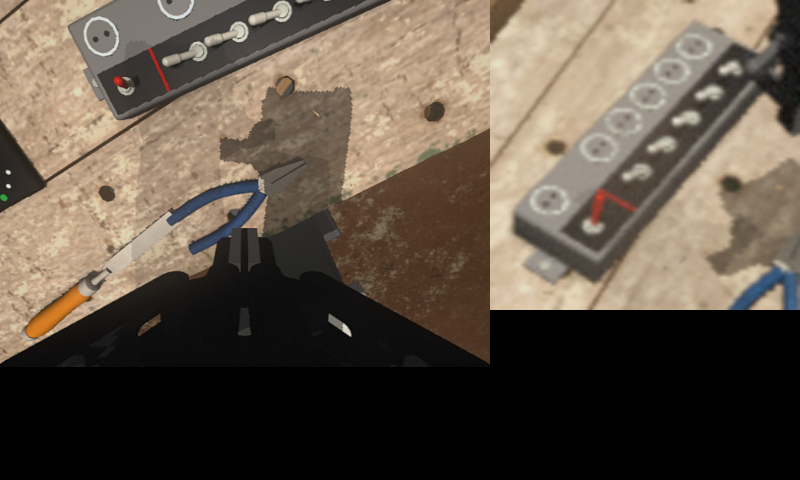

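All five white levers are off and the red one is on. But the arm stopped short at (361,-119), with a slight tilt. I check the joints.

```bash
python3 - <<'E' 
from bench import env
s=env.observe();print(s["clock"],s["joint_pos"].round(3),s["joint_vel"].round(3),s["joint_efforts"].round(1))
E
```

```text
6.65 [-0.528 -0.138 -0.585  1.127  0.057  3.141] [ 0.034  0.027  0.036 -0.028  0.023 -0.001] [ -0.6 -21.2  28.    0.2   0.    0. ]
```

Joint 6 is at its limit. A half-turned hand, with tool x pointing outward, suits the wheel. I compute the shift.

```bash
cat > go.py <<'E'
import sys,numpy as np
from scipy.spatial.transform import Rotation as Ro
from bench import env
def go(x,y,z,yaw):
    s=env.observe();R=s["orientation"];c,n=np.cos(yaw),np.sin(yaw)
    T=np.array([[c,n,0],[n,-c,0],[0,0,-1]])
    print((R.T@(np.array([x,y,z])-s["position"])).round(1).tolist(),Ro.from_matrix(R.T@T).as_rotvec().round(3).tolist(),s["force"].round(1),s["position"].round(1))
if __name__=="__main__": go(*map(float,sys.argv[1:]))
E
python3 go.py 440 0 200 0.9
```

```text
[8.5, -141.6, 7.9] [-0.049, -0.038, -1.427] [-0.  -0.8  0.2] [ 361.3 -118.3  199.9]
```

Request:
play_rows(moves=[[1,-14,0.8,-0.005,-0.004,-0.143,0],[1.7,-28,1.6,-0.01,-0.008,-0.29,0],[2.5,-42,2.4,-0.015,-0.011,-0.43,0],[3.4,-57,3.2,-0.02,-0.015,-0.57,0],[4.3,-71,4,-0.025,-0.019,-0.71,0],[5,-85,4.7,-0.03,-0.023,-0.86,0],[6,-99,5.5,-0.034,-0.027,-1.0,0],[7,-113,6.3,-0.04,-0.03,-1.14,0],[7.7,-127,7.1,-0.044,-0.034,-1.28,0],[8.5,-141.6,7.9,-0.049,-0.038,-1.427,0]])

```text
clock: 7.9
position: [442.7, 1.4, 200.4]
orientation: [[0.614, 0.789, 0.002], [0.789, -0.614, -0.0], [0.001, 0.001, -1.0]]
force: [-0.4, -0.3, -0.5]
grip_width: -0.005
```

```bash
python3 go.py 478.2 201.1 150 2.54
```

```text
[179.3, -94.8, 50.5] [0.002, 0.001, -1.631] [-0.4 -0.3 -0.5] [442.7   1.4 200.4]
```

Request:
play_rows(moves=[[18,-9.5,5,0,0,-0.163,0],[36,-19,10,0,0,-0.326,0],[54,-28,15,0,0,-0.49,0],[72,-38,20,0,0,-0.65,0],[90,-47,25,0,0,-0.81,0],[108,-57,30,0,0,-0.98,0],[126,-66,35,0,0,-1.14,0],[143,-76,40,0,0,-1.3,0],[161,-85,45,0,0,-1.47,0],[179.3,-94.8,50.5,0,0,-1.631,0]])

```text
clock: 9.15
position: [478.9, 201.5, 149.7]
orientation: [[-0.825, 0.565, 0.002], [0.565, 0.825, 0.0], [-0.001, 0.001, -1.0]]
force: [0.7, -0.1, 0.4]
grip_width: -0.003
```

```bash
python3 go.py 478.2 201.1 39 2.54;python3 - <<'E' 
import contextlib,io
with contextlib.redirect_stdout(io.StringIO()):
    from fit import *
import cv2
w=env.camera_info("wrist");im=env.camera("wrist")[:,:,::-1].copy()
A=W(q2,np.array([[-12,0,39.],dot(.35),dot(-.7)]));A=np.r_[A,W(q2,np.array([[-12-34*np.cos(t),-34*np.sin(t),39] for t in np.arange(-1.5,1.6,.25)]))]
for u,v in pr(w,A): cv2.circle(im,(int(round(u)),int(round(v))),3,(0,0,255),1)
cv2.imwrite("pics/c6.png",im)
E
```

```text
[0.5, -0.9, 110.7] [0.001, 0.001, 0.001] [ 0.7 -0.1  0.4] [478.9 201.5 149.7]
```

View pics/c6.png

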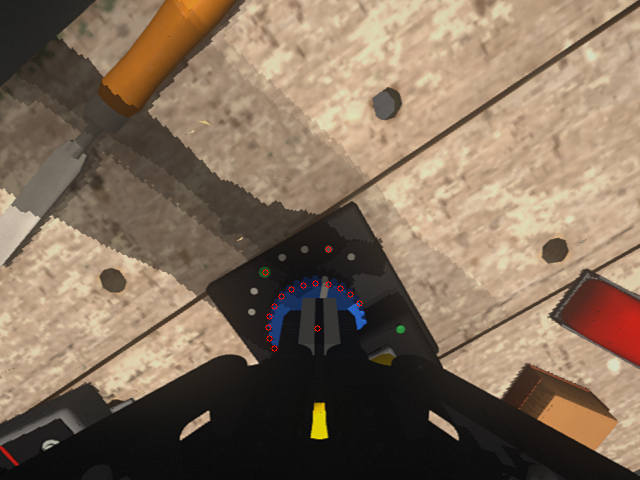

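The projected axis, the green dot at (265,272) and the rim lie on the wheel. The white line points near the -0.7 dot at (328,249). I descend in front of the rim.

Request:
play_rows(moves=[[0.5,-0.9,30,0,0,0,0],[0.5,-0.9,60,0,0,0,0],[0.5,-0.9,85,0,0,0,0],[0.5,-0.9,103,0,0,0,0],[0.5,-0.9,110,0,0,0,0],[0.5,-0.9,110.5,0,0,0,0],[-2,-0.9,110.5,0,0,0,0],[-5,-0.9,110.5,0,0,0,0],[-8,-0.9,110.5,0,0,0,0],[-8,-0.9,110.5,0,0,0,0]])

```text
clock: 10.45
position: [484.9, 194.5, 39.8]
orientation: [[-0.821, 0.571, 0.002], [0.571, 0.821, -0.0], [-0.001, 0.001, -1.0]]
force: [-0.5, 0.5, 0.1]
grip_width: -0.004
```

Request:
play_rows(moves=[[-0.5,0,0,0,0,0,0],[-1,0,0,0,0,0,0],[-1.5,0,0,0,0,0,0],[-2,0,0,0,0,0,0],[-2.5,0,0,0,0,0,0],[-3,0,0,0,0,0,0],[-3.5,0,0,0,0,0,0],[-4,0,0,0,0,0,0],[-4,0,0,0,0,0,0],[-4,0,0,0,0,0,0]])

```text
clock: 11.7
position: [487.0, 192.7, 39.4]
orientation: [[-0.821, 0.57, -0.0], [0.57, 0.821, 0.001], [0.001, 0.0, -1.0]]
force: [-3.1, 2.1, 1.6]
grip_width: -0.005
```

Contact at 3.7 N with the TCP 45 mm from the axis, as expected. I press 1 mm more and turn the hand about the wheel axis.

Request:
play_rows(moves=[[-0.6,0,0,0,0,0,0],[-1,0,0,0,0,0,0],[-1.1,-3,0,0,0,-0.07,0],[-1.4,-6,0,0,0,-0.14,0],[-2,-9,0,0,0,-0.21,0],[-2.7,-11.9,0,0,0,-0.28,0],[-3.6,-14.7,0,0,0,-0.35,0],[-4.7,-17.5,0,0,0,-0.42,0],[-6.1,-20.2,0,0,0,-0.49,0],[-7.6,-22.8,0,0,0,-0.56,0]])

```text
clock: 12.95
position: [479.9, 168.8, 39.3]
orientation: [[-0.999, 0.045, -0.001], [0.045, 0.999, -0.001], [0.001, -0.001, -1.0]]
force: [-3.6, 1.0, 3.3]
grip_width: 0.003
```

```bash
python3 go.py 480 168 39 3.1;python3 - <<'E' 
from bench import env
import cv2,numpy as np
a=env.camera("scene")[280:365,250:340,::-1];b=env.camera("wrist")[190:400,180:460,::-1]
a=cv2.resize(a,(424,400),interpolation=3);b=cv2.resize(b,(370,278))
o=np.zeros((400,794,3),np.uint8);o[:,:424]=a;o[:278,424:]=b;cv2.imwrite("pics/c7.png",o)
E
```

```text
[-0.1, -0.8, 0.3] [-0.001, -0.001, -0.004] [-3.6  1.   3.3] [479.9 168.8  39.3]
```

View pics/c7.png

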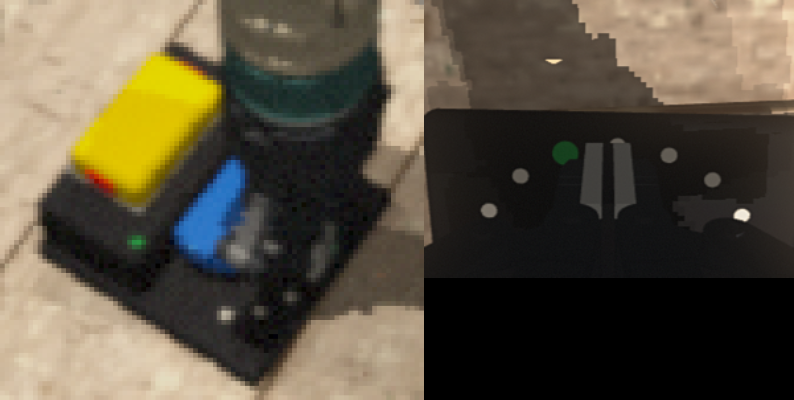

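The hand covers the line in both views and the contact force is steady. I go on for another 0.5 rad.

Request:
play_rows(moves=[[-0.4,-2.1,0,0,0,-0.05,0],[-0.6,-4.3,0,0,0,-0.1,0],[-0.9,-6.4,0,0,0,-0.15,0],[-1.3,-8.5,0,0,0,-0.2,0],[-1.7,-10.6,0,0,0,-0.25,0],[-2.3,-12.7,0,0,0,-0.3,0],[-3,-14.7,0,0,0,-0.35,0],[-3.8,-16.7,0,0,0,-0.4,0],[-4.7,-18.7,0,0,0,-0.45,0],[-5.7,-20.6,0,0,0,-0.5,0]])

```text
clock: 14.3
position: [485.0, 147.6, 39.3]
orientation: [[-0.899, -0.437, -0.0], [-0.437, 0.899, -0.003], [0.001, -0.002, -1.0]]
force: [-2.9, -0.6, 2.6]
grip_width: 0.0
```

Request:
play_rows(moves=[[2,0,0,0,0,0,0],[6,0,0,0,0,0,0],[12,0,0,0,0,0,0],[18,0,0,0,0,0,0],[20,0,-20,0,0,0,0],[20,0,-50,0,0,0,0],[50,0,-80,0,0,0,0],[80,0,-110,0,0,0,0],[100,0,-120,0,0,0,0],[100,0,-120,0,0,0,0]])

```text
clock: 15.55
position: [394.9, 104.5, 160.1]
orientation: [[-0.9, -0.437, 0.003], [-0.437, 0.9, -0.0], [-0.002, -0.001, -1.0]]
force: [0.9, -0.4, 0.1]
grip_width: 0.003
```

```bash
python3 - <<'E' 
from bench import env
import cv2,numpy as np
w=env.camera_info("wrist");im=env.camera("wrist")[:,:,::-1];sc=env.camera("scene")[:,:,::-1]
cv2.imwrite("pics/w8.png",im);cv2.imwrite("pics/s8.png",sc);np.savez("w8.npz",**w)
f=lambda i,k:cv2.resize(i,None,fx=k,fy=k,interpolation=2)
o=np.zeros((600,800,3),np.uint8);a=f(sc[280:365,250:340],4);o[:a.shape[0],:360]=a
b=f(sc[190:280,320:420],4);o[:360,400:]=b
c=f(im[:240],.9)[:216];c=f(im,.49);o[360:360+c.shape[0],:c.shape[1]]=c;cv2.imwrite("pics/c8.png",o)
E
```

```text
(no output)
```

View pics/c8.png

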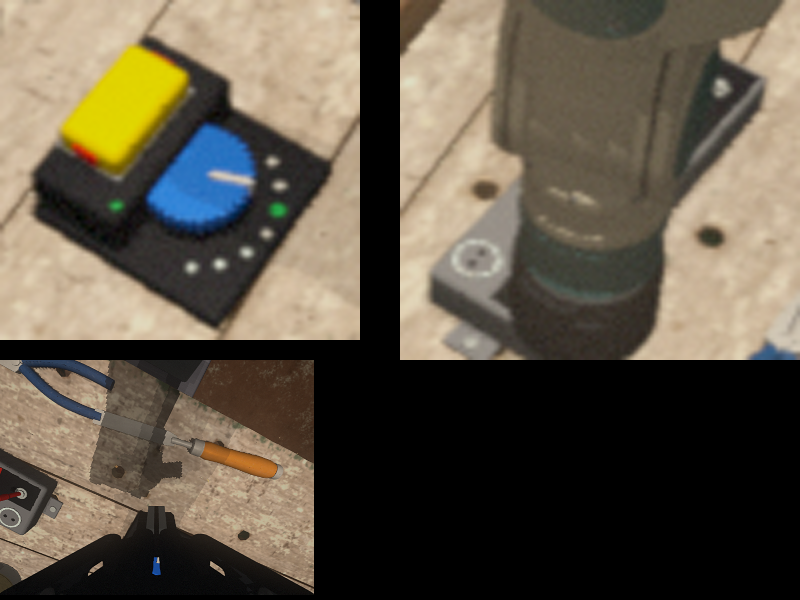

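The line now runs from about (210,175) to (252,184) in the crop, close to the green dot's direction. I compute the angle.

```bash
python3 - <<'E' 
import contextlib,io
with contextlib.redirect_stdout(io.StringIO()):
    from fit import *
import cv2
im=cv2.imread("pics/s8.png").astype(int)
for name,f in (("before","pics/scene0.png"),("after","pics/s8.png")):
    im=cv2.imread(f).astype(int); m=np.zeros(im.shape[:2],bool)
    hub,=W(q2,np.array([[-12,0,39.]]))[None][0:1],
    P=[]
    for v in range(305,345):
        for u in range(280,320):
            X=bp(S,(u,v),39);r=np.hypot(*(X-hub[0])[:2])
            if 8<r<29 and im[v,u,2]>130 and im[v,u,1]>110 : P.append(X[:2])
    P=np.array(P);d=P.mean(0)-hub[0][:2];l=np.linalg.svd(P-P.mean(0))[2][0];l*=np.sign(l@d)
    g=lambda d:(np.arctan2(d[1],d[0])-q2[2])%(2*np.pi)-np.pi
    print(name,len(P),"via hub",g(d).round(3),"line dir",g(l).round(3))
E
```

```text
Traceback (most recent call last):
TypeError: hypot() takes from 2 to 3 positional arguments but 1 were given
```

```bash
python3 - <<'E' 
import contextlib,io
with contextlib.redirect_stdout(io.StringIO()):
    from fit import *
import cv2
hub=W(q2,np.array([[-12,0,39.]]))[0,:2]
g=lambda d:((np.arctan2(d[1],d[0])-q2[2])%(2*np.pi)-np.pi).round(3)
for f in ("pics/scene0.png","pics/s8.png"):
    im=cv2.imread(f).astype(int);P=[]
    for v in range(305,345):
        for u in range(280,320):
            X=bp(S,(u,v),39)[:2]
            if 8<np.linalg.norm(X-hub)<29 and im[v,u,2]>130 and im[v,u,1]>110: P.append(X)
    P=np.array(P);d=P.mean(0)-hub;l=np.linalg.svd(P-P.mean(0))[2][0];l*=np.sign(l@d)
    print(f,len(P),"via hub",g(d),"line dir",g(l))
e=[bp(S,p,39)[:2] for p in ((250+210.5/4,280+175.5/4),(250+252.5/4,280+184.5/4))];print("by eye",g(e[1]-e[0]),g(e[1]-hub))
E
```

```text
pics/scene0.png 21 via hub -0.72 line dir -0.701
pics/s8.png 16 via hub 0.395 line dir 0.359
by eye 0.338 0.306
```

```bash
python3 -c "
from bench import env
s=env.observe();print(s['clock'],s['force'].round(1),abs(s['joint_vel']).max());print(env.job_done())"
```

```text
15.65 [ 0.2  0.4 -0.3] 0.02206763235814601
the job is handed in; nothing more can be done
None
```

I swept the five white switches off in one drag, left the red one on, and turned the charger's wheel to the green dot. I handed the job in at 15.65 s of the allowed 58 s; it reports no verdict.

- **Switches:** After the hand had lifted off the strip, the wrist and scene pictures showed all five white levers off and the red one on. The arm hid most of the strip in the last scene picture. I therefore did not look at the switches again after the wheel move, but the hand stayed clear of the strip.
- **Wheel:** I turned it with one pressed arc of about 1.06 rad, from about -0.71 rad. The last picture put the line at 0.31 to 0.40 rad, depending on how I measured it. All readings lie inside 0.35 ± 0.13.
- **At hand-in:** The hand was clear at z = 160 mm, with the force near zero. I sent no moves near the loose items, but I did not measure their positions at the end.
- **One hitch:** On the way from the strip to the wheel, the last joint reached its range limit and the arm stopped short with a slight tilt. I turned the hand the other way round and went on; nothing was touched.

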